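Restock the drinks lane first-in-first-out at the go tournament

TASK

Restock the slim-can lane of the drinks rack so that the oldest cans are taken first: slide the two cans already in the lane forward to the front stop, keeping their order, then take the two new slim cans out of the carton and stand them in the lane behind the old ones. Finally slide the black follower up so that the row of four stands close together from the front stop to the follower, and let go. Keep the cans upright, set them down rather than drop them, and leave the jar, the flask and the tins where they are.

Things in the scene. Friction and masses are not known exactly. Their poses are not given: they have to be found in the camera images.
- rack: two-lane rack fixed to the table: plywood base 8 mm thick, 330 x 148 mm; grey walls 4 mm thick, tops 48 mm above the table. x runs along the lanes from the front (a stop of wall height across both) to the rear, y across. Origin at table height under the slim-can lane's centreline, 150 mm behind the stop's inner face. Slim-can lane: y -30 to 30 mm, 320 mm long, open top and rear; tin lane: y 34 to 110 mm
- lane_front (a point): point on the slim-can lane's floor, on its centreline, at the inner face of the front stop, 8 mm above the table; axes as the rack's: x towards the rear of the lane, z up. A can touching the stop has its centre at x = 26.5 mm
- follower (a joint): black plastic follower sliding in the slim-can lane behind the cans; stays where left (friction about 1.5 N, no spring). Value in m: 0 = foremost, its flat pushing face 104 mm behind the front stop; grows to 0.162 towards the rear (face = 104 mm + value behind the stop). Face 54 mm wide, its top 73 mm above the table
- follower_grip (a point): point to grip on the follower's upright handle post, on the lane's centreline, 28 mm behind the pushing face, 106 mm above the table. The post is 38 mm long along the lane, 20 mm wide across it and its top is 127 mm above the table; axes as the rack's
- carton: open cardboard delivery carton fixed to the table, 96 mm (its x) by 232 mm (its y), walls 5 mm thick and 55 mm high, floor 5 mm thick. The two new cans and the jar stand in it in one row along its y, about 72 mm apart, in any order. Origin at the centre of its underside
- old_front: slim closed drink can, plain aluminium, 53 mm diameter, 134 mm high, about 0.27 kg, standing upright; origin at the centre of its underside, z up. Old stock: the one nearer the front stop in the slim-can lane at the start
- old_rear: slim closed drink can, plain aluminium, 53 mm diameter, 134 mm high, about 0.27 kg, standing upright; origin at the centre of its underside, z up. Old stock: the one farther from the front stop at the start, between old_front and the follower
- new_a: slim closed drink can, plain aluminium, 53 mm diameter, 134 mm high, about 0.27 kg, standing upright; origin at the centre of its underside, z up. New stock, in the carton at the start
- new_b: slim closed drink can, plain aluminium, 53 mm diameter, 134 mm high, about 0.27 kg, standing upright; origin at the centre of its underside, z up. New stock, in the carton at the start; the same as new_a, their order in the lane is free
- jar: bystander: squat amber glass jar with a steel lid, 66 mm diameter, 92 mm high, in the carton's row; origin at the centre of its underside
- flask: bystander: tall dark steel flask, 74 mm diameter, 215 mm high, standing on the table; origin at the centre of its underside
- tin_a: bystander: flat steel tin, 70 mm diameter, 48 mm high, in the tin lane (top 56 mm above the table); origin at the centre of its underside
- tin_b: bystander: flat steel tin like tin_a, in the tin lane
Not all that is in view belongs to the job. Leave any green or red look-alike of the carton alone.

How it is judged:
On the way, in this order (a step that is already met when the one before it is completed fails the run):
1. both old cans stand at the front of the slim-can lane, in their order and close together (within 10 mm), while the new cans are still in the carton (x of old_front in the frame of lane_front below 0.036 m and y of old_front in the frame of lane_front between -0.009 and 0.009 m and z of each of old_front, old_rear in the frame of lane_front below 0.008 m and angle between each of old_front, old_rear's own z axis and vertical below 0.1 rad and x of old_rear in the frame of lane_front between 0.06 and 0.09 m and y of old_rear in the frame of lane_front between -0.009 and 0.009 m and horizontal distance between each of new_a, new_b and carton below 0.14 m), for 0.2 s.
2. both new cans stand upright in the lane behind the old ones (x of new_a in the frame of lane_front between 0.105 and 0.26 m and y of new_a in the frame of lane_front between -0.009 and 0.009 m and z of each of new_a, new_b in the frame of lane_front below 0.008 m and angle between each of new_a, new_b's own z axis and vertical below 0.1 rad and x of new_b in the frame of lane_front between 0.105 and 0.26 m and y of new_b in the frame of lane_front between -0.009 and 0.009 m), for 0.2 s.
At the end, for the whole second after the job is handed in: All four cans stand upright on the slim-can lane's floor, at rest: old_front, old_rear, then the two new cans, each within about 10 mm of its place in a tight row from the front stop, and the follower's face at most 224 mm behind the stop (four cans take 212 mm) (x of old_front in the frame of lane_front below 0.036 m and y of old_front in the frame of lane_front between -0.009 and 0.009 m and z of each of old_front, old_rear, new_a, new_b in the frame of lane_front below 0.008 m and angle between each of old_front, old_rear, new_a, new_b's own z axis and vertical below 0.1 rad and x of old_rear in the frame of lane_front between 0.06 and 0.09 m and y of old_rear in the frame of lane_front between -0.009 and 0.009 m and x of new_a in the frame of lane_front between 0.115 and 0.197 m and y of new_a in the frame of lane_front between -0.009 and 0.009 m and x of new_b in the frame of lane_front between 0.115 and 0.197 m and y of new_b in the frame of lane_front between -0.009 and 0.009 m and value of joint follower below 0.12 m and linear speed of each of old_front, old_rear, new_a, new_b below 0.02 m/s); the robot touches nothing.
It fails at once if a can tipped over (more than 35 degrees) (angle between any of old_front, old_rear, new_a, new_b's own z axis and vertical above 0.61 rad).
It fails at once if a can dropped (moves at more than 0.7 m/s while the fingers do not hold it) ((linear speed of old_front above 0.7 m/s and contact force between the fingers and old_front below 0.1 N) or (linear speed of old_rear above 0.7 m/s and contact force between the fingers and old_rear below 0.1 N) or (linear speed of new_a above 0.7 m/s and contact force between the fingers and new_a below 0.1 N) or (linear speed of new_b above 0.7 m/s and contact force between the fingers and new_b below 0.1 N)).
It fails at once if the jar, the flask or a tin moved more than 30 mm or tipped more than 20 degrees (distance of any of tin_a, tin_b, jar, flask from where it was at the start of the episode above 0.03 m or angle between any of tin_a, tin_b, jar, flask's own z axis and vertical above 0.35 rad).
It also fails if it takes over 72 s, if anything falls off the work surface, if the arm or the gripper's body presses on something with over 40 N, if the wrist force passes 120 N, or if a joint passes its speed limit or range.

ROBOT

A 7-joint arm with a two-finger parallel gripper is mounted at the origin on the work surface. World frame = base frame: x ahead of the robot, y to its left, z up, the work surface at z = 0. Lengths are in m, angles in rad, forces in N, time in s.
With the tool pointing down it reaches from about 0.4 to 0.85 m from the base axis. Payload 10.4 kg.
Tool frame: the origin (TCP) lies at the very end of the fingers, on their centre line; the grasp point (between the pads) lies manip.hold_point_z behind it (manip.hold_point_z is the distance from the TCP to the grasp point, in m); z points along the fingers, y is the direction in which the jaws open and shut (so a half turn about z gives the same grasp; the last joint's range is limited). The gripper opens to 85 mm and grips with 20 to 120 N. Pads are 22 mm wide; open, the fingers measure 114 mm over their backs; the gripper's body (76 mm by 85 mm) begins 54 mm behind the grasp point. The pads swing forward as they close: fully open they stand 13 mm farther back than shut.
Start: joints at [-1.127, 0.332, -0.065, 1.46, 0.022, 1.35, -0.088], TCP at [0.281, 0.558, 0.231] pointing down, gripper open.
Joint ranges: [-2.6, 2.6], [-0.5, 2.12], [-1.47, 1.34], [0.16, 2.42], [-1.27, 4.41], [0.06, 2.06], [-2.6, 2.6]. Speed limits (rad/s): [2.22, 2.22, 2.79, 2.79, 3.14, 3.14, 3.14].

INTERFACE

Orientations are given as a unit quaternion [x, y, z, w].
In Python, from workcell import manip gives the robot as it stands.
- The arm moves only by the tool jog_arm, never from a script. Its arguments are lists of equal length, an entry for each row: "translation": the shift along the world's x, y, z in mm, a list of three; "turn": the turn about the world's z in degrees. In form: {"translation": [[x, y, z], ...], "turn": [turn, ...]}. A call has 1 to 12 rows; each row is the pose to reach, as a shift and turn from the pose measured when the call began; what a row does not reach only later rows make up. A row lasts 1/12 s, in which the tool goes at most 41.7 mm and 7.16 degrees, less where a joint would pass 70% of its speed; a pose out of reach is approached as far as the arm can. A call with a gripper value outside its range is refused whole. "grip" is the finger opening in mm, from 0 to 85.4, set as the call begins (left out, the last holds). The fingers move at their own pace and stop on an object; "grip_force" is the grip in N (left out, the last holds). Time passes only in rows, so rows that repeat a pose let the fingers close. It gives the time, the measured TCP pose, the force and the opening at its end, in the units of the state.
- manip.get_obs(): the state, without advancing time (a new reading comes with each control period).
- manip.camera(name): name is "side" or "top" or "wrist"; returns a dict with "frame" (420x560x3 uint8, red, green, blue), "mtx" (3x3 intrinsics, pixels), "pose" (4x4, takes a point from camera to world coordinates). Camera axes: x right, y down, z forward; pixel columns grow to the right and rows downward; lengths in m; the calibration is good to about 2 mm. A picture is of the moment at which its call begins. There is no depth.
- manip.hand_in(): hands the job in, once; it reports no verdict.
Trained networks look in a picture, given as the dict that the camera call returned (one of the last four; its "shot" number tells which), for a name from the list of things; names that differ only in an ending like _2 or _b are one class to them, and where a whole thing is asked for, a point or a joint stands for the part that bears it (a point fixed in the world has none). Each returns a list of dicts, best first, with "confidence" (0 to 1); they miss things now and then, are a little off and sometimes report something else, mostly with a low value. They report only what shows in the picture. A call takes as long as a camera call. They do not tell look-alikes from the thing itself.
- manip.outline_of(picture, label): "mask" (420x560 bool, what is visible of it) and "extent" ([left, top, right, bottom] in pixels, round what is visible of it).
- manip.pinpoint(picture, label): "at" ([column, row] in pixels: a listed point, or the origin of a listed thing).
The state is a dict: "clock": time; "joint_pos": joint angles; "joint_velocities": joint speeds; "tau": joint torques, N m; "position": TCP position; "ee_rot": TCP orientation; "ft_force": force on the tool from outside, world axes, zero at the start; "torque": the same for the moment, N m; "grip_width": opening from 0.0 (shut) to 1.0 (fully open).
Only numpy, scipy, OpenCV 4.12 (cv2) and the standard library are available. Lean on these libraries where they do the work, as an engineer would, in place of code of your own. Each camera call takes 0.05 s, during which the arm holds its last target. There are 200 camera calls.

## Working session

There is one attempt and no reset: what is moved stays moved. The work goes in short steps, Python scripts to look and compute and a tool call to move; the robot and the scene stay as the last step left them, time stands still between calls to the robot, and variables do not carry over. Pictures are saved under pics/ and viewed, about 8 in all and at most 12, crops included, and the job is handed in when it is done.

Besides the shell and the picture viewer there is one more tool, called by a JSON object that holds its "api" and its "payload", one argument or row to a line. jog_arm: Moves the arm, as the interface text tells. Its arguments: {"type":"object","properties":{"translation":{"type":"array"},"turn":{"type":"array"},"grip":{"type":"number"},"grip_force":{"type":"number"}},"required":["translation","turn"]}

```bash
mkdir -p pics; cat > h.py <<'E'
from workcell import manip
import numpy as np, cv2
def save(p,n,crop=None,s=1):
    f=p["frame"]
    if crop: f=f[crop[1]:crop[3],crop[0]:crop[2]]
    cv2.imwrite("pics/"+n,cv2.cvtColor(cv2.resize(f,None,fx=s,fy=s),cv2.COLOR_RGB2BGR))
def ray(p,px,z):
    P=np.array(p["pose"]);d=P[:3,:3]@np.linalg.solve(p["mtx"],[px[0],px[1],1]);o=P[:3,3]
    return o+d*(z-o[2])/d[2]
def proj(p,X):
    P=np.array(p["pose"]);c=P[:3,:3].T@(np.array(X)-P[:3,3]);q=np.array(p["mtx"])@c;return q[:2]/q[2]
E
python3 - <<'E'
from h import *
o=manip.get_obs();print({k:np.round(o[k],3) for k in o},manip.hold_point_z)
t=manip.camera("top");s=manip.camera("side")
cv2.imwrite("pics/a.png",cv2.cvtColor(np.vstack([t["frame"],s["frame"]])[:, :],cv2.COLOR_RGB2BGR)) if 0 else (save(t,"t.png"),save(s,"s.png"))
for p,n in((t,"top"),(s,"side")):
  print(n,np.round(p["pose"],3).tolist())
  for l in["rack","lane_front","follower_grip","carton","old_front","new_a","jar","flask","tin_a"]:
    for r in manip.pinpoint(p,l)[:5]: print(l,np.round(r["at"],1),round(r["confidence"],2),np.round(ray(p,r["at"],{"lane_front":.008,"follower_grip":.106,"old_front":.008,"new_a":.005,"tin_a":.008}.get(l,0)),3))
E
```

```text
{'clock': np.float64(0.0), 'joint_pos': array([-1.127,  0.333, -0.065,  1.461,  0.022,  1.35 , -0.088]), 'joint_velocities': array([-0.001, -0.   ,  0.001,  0.001, -0.   , -0.002, -0.002]), 'tau': array([ 1.0000e-03, -6.2546e+01,  5.0000e-02, -3.9160e+01,  1.6000e-02,
        1.0000e-02, -0.0000e+00]), 'position': array([0.281, 0.558, 0.231]), 'ee_rot': array([ 0.231,  0.973, -0.001, -0.   ]), 'ft_force': array([-0.593,  0.464, -0.582]), 'torque': array([ 0.014, -0.033,  0.027]), 'grip_width': np.float64(1.001)} 0.0187
top [[-0.025, -0.992, 0.122, 0.38], [-1.0, 0.024, -0.005, -0.016], [0.002, -0.122, -0.993, 1.237], [0.0, 0.0, 0.0, 1.0]]
rack [203.5 213.4] 0.62 [0.534 0.14  0.   ]
lane_front [138.8 241.9] 0.9 [0.467 0.296 0.008]
follower_grip [240.2 188.6] 0.85 [0.575 0.043 0.106]
carton [373.6 217.3] 0.96 [ 0.514 -0.278  0.   ]
carton [400.4 311.9] 0.96 [ 0.284 -0.331  0.   ]
carton [396.1 112.6] 0.61 [ 0.778 -0.348  0.   ]
new_a [371.8 218.1] 0.94 [ 0.512 -0.272  0.005]
new_a [402.4 211.6] 0.61 [ 0.526 -0.348  0.005]
jar [345.6 223.8] 0.65 [ 0.5   -0.208  0.   ]
flask [317.9 143.7]
[... 301 characters left out ...]
350.7] 0.87 [0.47  0.284 0.008]
follower_grip [271.3 222.9] 0.57 [0.567 0.047 0.106]
carton [184.6 183.7] 0.92 [ 0.768 -0.32   0.   ]
carton [326.9 328.1] 0.62 [0.489 0.228 0.   ]
carton [352.6 170.2] 0.6 [ 0.281 -0.348  0.   ]
carton [279.5 184.2] 0.55 [ 0.507 -0.288  0.   ]
old_front [328.1 331.1] 0.62 [0.49  0.241 0.008]
old_front [292.3 286.5] 0.35 [0.535 0.126 0.008]
new_a [279.9 184.7] 0.94 [ 0.507 -0.277  0.005]
new_a [271.4 167.9] 0.77 [ 0.52  -0.379  0.005]
jar [286.8 195. ] 0.91 [ 0.495 -0.229  0.   ]
flask [204.9 219.8] 0.65 [ 0.709 -0.135  0.   ]
flask [269.1 221.6] 0.2 [ 0.555 -0.11   0.   ]
tin_a [248.1 280.7] 0.8 [0.619 0.1   0.008]
tin_a [291.4 342.5] 0.65 [0.556 0.258 0.008]
```

View pics/t.png

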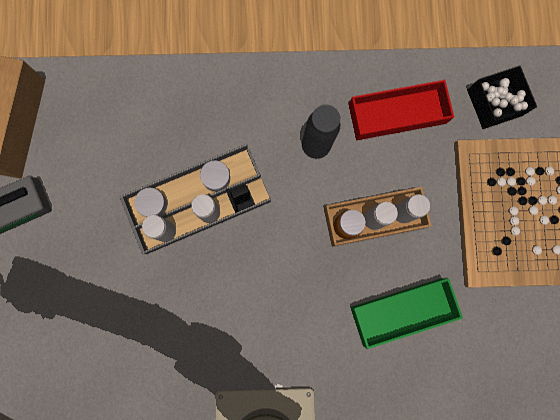

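View pics/s.png

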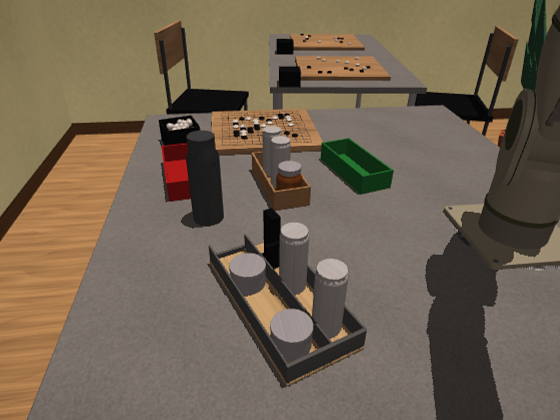

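The top view shows the rack with the front stop at left (about 145,252 to 123,197). The old cans have their tops at (155,226) and (203,206), and the follower is at (240,195). The brown carton at (378,216) holds the jar (352,222) and the new cans (386,213) and (418,206). The empty red carton at (400,110) and the empty green one at (407,313) are look-alikes, so the brown one with contents is the one meant. An enlarged crop will confirm this and give the rack corners.

```bash
python3 - <<'E'
from h import *
t=manip.camera("top")
a=cv2.resize(t["frame"][140:260,115:280],None,fx=4.5,fy=4.5,interpolation=cv2.INTER_CUBIC)
cv2.imwrite("pics/r.png",a[:,:,::-1])
b=cv2.resize(t["frame"][180:255,320:440],None,fx=6,fy=6,interpolation=cv2.INTER_CUBIC)
cv2.imwrite("pics/c.png",b[:,:,::-1])
E
```

```text
(no output)
```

View pics/r.png

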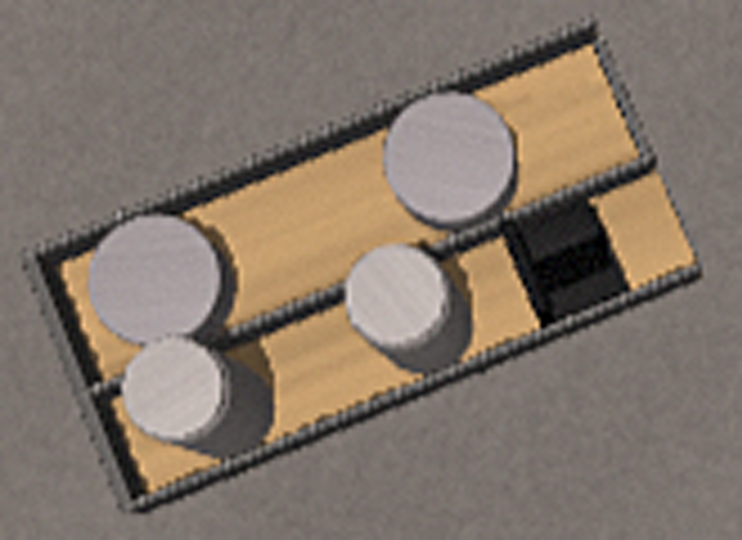

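View pics/c.png

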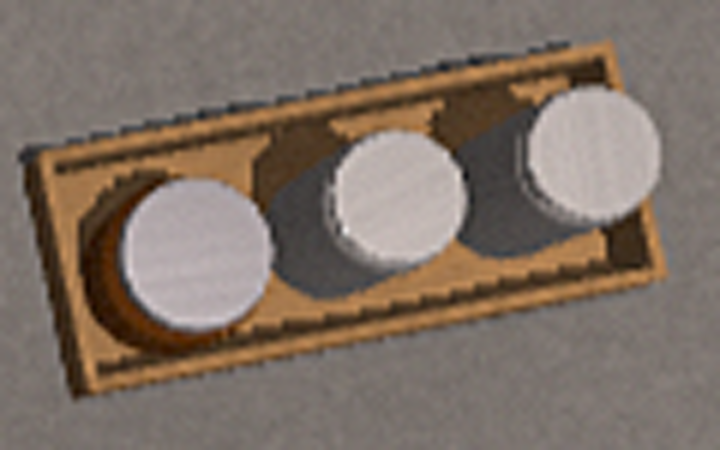

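```bash
python3 - <<'E'
from h import *
t=manip.camera("top")
f=lambda u,v,s,x,y:((u+.5)/s+x-.5,(v+.5)/s+y-.5)
C=[ray(t,f(u,v,4.5,115,140),.048)[:2] for u,v in((28,252),(132,510),(698,270),(597,25))]
C=np.array(C);print(C.round(4))
print("len",[np.linalg.norm(C[i]-C[(i+1)%4]).round(4) for i in range(4)])
d=(C[2]-C[1])+(C[3]-C[0]);th=np.arctan2(d[1],d[0]);ex=np.array([np.cos(th),np.sin(th)]);ey=np.array([-ex[1],ex[0]])
cen=C.mean(0);yc=40  # mm
# front stop outer edge midpoint
L=((C[2]-C[1])@ex+(C[3]-C[0])@ex)/2
lf=cen-ex*(L/2-.004)-ey*.040
print("theta",np.degrees(th),"L",L,"lane_front",lf.round(4))
def rk(p): q=np.array(p)[:2]-lf;return np.round([q@ex,q@ey],4)
for n,u,v in(("of",173,388),("or",397,296)):
  X=ray(t,f(u,v,4.5,115,140),.142);print(n,X.round(4),rk(X))
for u,v in((585,255),):
  X=ray(t,f(u,v,4.5,115,140),.127);print("post",X.round(4),rk(X))
for n,u,v,z in(("jar",197,255,.097),("n1",400,199,.139),("n2",594,155,.139)):
  print(n,ray(t,f(u,v,6,320,180),z).round(4))
K=np.array([ray(t,f(u,v,6,320,180),.055)[:2] for u,v in((38,155),(90,390),(663,277),(610,43))])
print(K.round(4),K.mean(0)); e=K[2]-K[1]+K[3]-K[0];print("carton ang",np.degrees(np.arctan2(e[1],e[0])))
np.save("rk.npy",[lf,ex,ey])
print("follower wrt:",[ (v["at"],rk(ray(t,v["at"],.106))) for v in manip.pinpoint(t,"follower_grip")])
P=lambda x,y:(lf+ex*x+ey*y).round(4)
print("end grip",P(.134,0),P(.294,0),P(.138,0),P(.196,0))
E
```

```text
[[ 0.5752  0.3291]
 [ 0.4381  0.2736]
 [ 0.557  -0.0235]
 [ 0.6904  0.0271]]
len [np.float64(0.1478), np.float64(0.3201), np.float64(0.1427), np.float64(0.3233)]
theta -68.65690952720489 L 0.321654396215187 lane_front [0.4709 0.2831]
of [0.4917 0.2313 0.142 ] [0.0558 0.0006]
or [0.5338 0.1231 0.142 ] [0.1719 0.0004]
post [0.5541 0.0324 0.127 ] [ 0.2638 -0.0138]
jar [ 0.4938 -0.2089  0.097 ]
n1 [ 0.5083 -0.2765  0.139 ]
n2 [ 0.5227 -0.3481  0.139 ]
[[ 0.5389 -0.1554]
 [ 0.4463 -0.1721]
 [ 0.4849 -0.3976]
 [ 0.578  -0.3826]] [ 0.5120606  -0.27690612]
carton ang -80.26854030488869
follower wrt: [([243.6, 189.7], array([0.2678, 0.0044]))]
end grip [0.5196 0.1583] [0.5779 0.0092] [0.5211 0.1545] [0.5422 0.1005]
```

{"api": "jog_arm", "payload": {
  "translation": [
    [287,-523,0],
    [287,-523,0],
    [287,-523,0],
    [287,-523,0],
    [287,-523,0],
    [287,-523,0],
    [287,-523,0],
    [287,-523,0],
    [287,-523,0],
    [287,-523,0],
    [287,-523,0],
    [287,-523,0]
  ],
  "turn": [-7,-14,-21,-28,-35,-42,-42,-42,-42,-42,-42,-42]
}}

```text
clock: 2.15
position: [0.5225, 0.1179, 0.2318]
ee_rot: [0.564, 0.825, 0.0, 0.0]
ft_force: [0.6, 1.3, 0.9]
grip_width: 1.002
```

{"api": "jog_arm", "payload": {
  "translation": [
    [46,-82,0],
    [46,-82,0],
    [46,-82,0],
    [46,-82,0]
  ],
  "turn": [0,0,0,0]
}}

```text
clock: 2.48
position: [0.5696, 0.0309, 0.2318]
ee_rot: [0.567, 0.824, -0.0, 0.001]
ft_force: [0.4, -0.1, 0.4]
grip_width: 0.997
```

```bash
python3 - <<'E'
from h import *
lf,ex,ey=np.load("rk.npy")
w=manip.camera("wrist");o=manip.get_obs();print(np.round(o["position"],4),o["clock"])
save(w,"w1.png")
def rk(p): q=np.array(p)[:2]-lf;return np.round([q@ex,q@ey],4)
for l,z in(("follower_grip",.106),("lane_front",.008)):
  for v in manip.pinpoint(w,l): print(l,v["at"],v["confidence"],rk(ray(w,v["at"],z)))
for v in manip.outline_of(w,"follower"): print(v["extent"],v["confidence"])
# predicted wall tops and post
for X in((.170,-.034,.048),(.320,-.034,.048),(.320,.034,.048),(.247,.01,.127),(.285,-.01,.127),(.266,0,.106),(.238,.027,.073)):
  print(X,proj(w,[*(lf+ex*X[0]+ey*X[1]),X[2]]).round(1))
E
```

```text
[0.5689 0.0338 0.2317] 2.5333
follower_grip [284.6, 190.6] 0.87 [0.2585 0.0016]
lane_front [285.3, 189.6] 0.47 [0.2773 0.003 ]
[257.1, 149.8, 313.8, 219.4] 0.64
(0.17, -0.034, 0.048) [246.8  88.9]
(0.32, -0.034, 0.048) [251.9 235.6]
(0.32, 0.034, 0.048) [314.3 235.1]
(0.247, 0.01, 0.127) [295.4 181.5]
(0.285, -0.01, 0.127) [270.9 227.5]
(0.266, 0, 0.106) [282.9 199.1]
(0.238, 0.027, 0.073) [311.1 162.1]
```

View pics/w1.png

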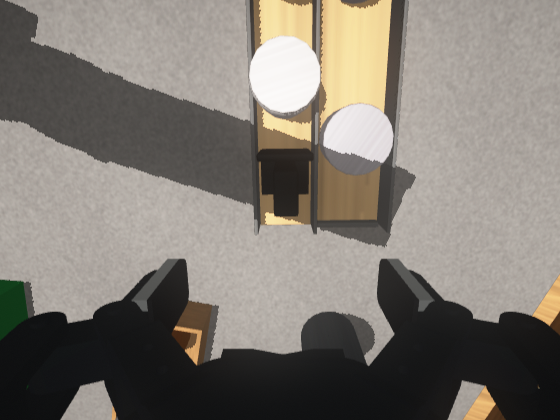

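The wrist view shows the follower's post from rows 165 to 215 at column 287, with old_rear at (285,75) and the rack's rear end at row 232. The grip point is at lane x of about 0.259 and y of about +1.5 mm. I'll descend and grip.

{"api": "jog_arm", "payload": {
  "translation": [
    [-2,9,-40],
    [-2,9,-80],
    [-2,9,-120],
    [-2,9,-144],
    [-2,9,-144]
  ],
  "turn": [0,0,0,0,0]
}}

```text
clock: 3.1
position: [0.5622, 0.0477, 0.0826]
ee_rot: [0.563, 0.827, -0.002, -0.003]
ft_force: [-1.0, -0.0, 0.5]
grip_width: 1.0
```

{"api": "jog_arm", "payload": {
  "translation": [
    [0,0,0],
    [0,0,0],
    [0,0,0],
    [0,0,0],
    [0,0,0],
    [0,0,0],
    [0,0,0]
  ],
  "turn": [0,0,0,0,0,0,0],
  "grip": 0,
  "grip_force": 40
}}

```text
clock: 3.68
position: [0.5651, 0.049, 0.0845]
ee_rot: [0.562, 0.827, 0.0, -0.001]
ft_force: [10.0, 2.7, -1.2]
grip_width: 0.229
```

{"api": "jog_arm", "payload": {
  "translation": [
    [-3,8,0],
    [-6,15,0],
    [-9,22,0],
    [-12,29,0],
    [-15,37,0],
    [-18,45,0],
    [-21,53,0],
    [-24,60,0],
    [-27,67,0],
    [-30,75,0],
    [-33,83,0],
    [-36,90,0]
  ],
  "turn": [0,0,0,0,0,0,0,0,0,0,0,0]
}}

```text
clock: 4.68
position: [0.5293, 0.1395, 0.0845]
ee_rot: [0.562, 0.827, 0.001, -0.0]
ft_force: [8.1, -1.7, -8.5]
grip_width: 0.228
```

```bash
python3 - <<'E'
from h import *
lf,ex,ey=np.load("rk.npy")
t=manip.camera("top");o=manip.get_obs();print(np.round(o["position"],4),np.round(o["ft_force"],1),o["grip_width"])
save(t,"t2.png",(100,120,300,270),4)
w=manip.camera("wrist");save(w,"w2.png")
E
```

```text
[0.5287 0.1412 0.0845] [ 6.1 -0.1 -7.3] 0.22925002802187772
```

View pics/t2.png

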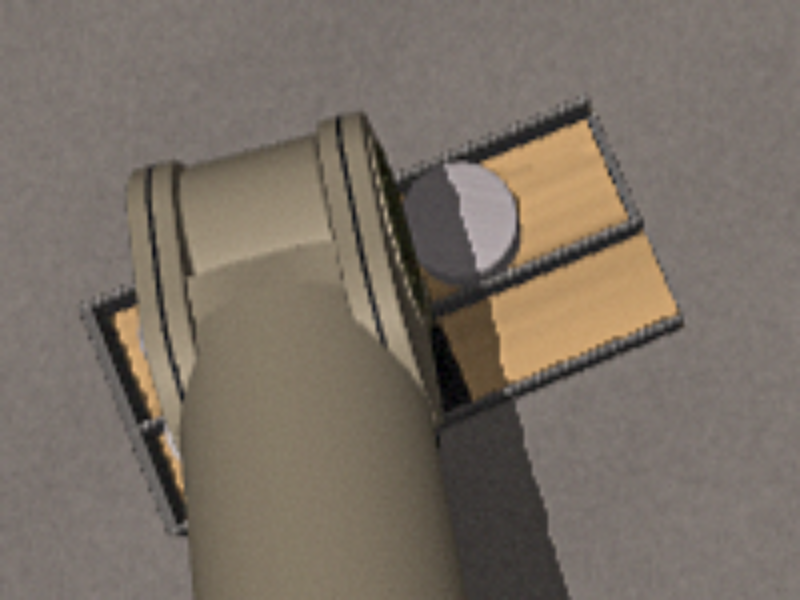

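{"api": "jog_arm", "payload": {
  "translation": [
    [-1,5,0],
    [-3,10,0],
    [-5,15,0],
    [-6,18,0],
    [-7,20,0],
    [-7,20,0]
  ],
  "turn": [0,0,0,0,0,0]
}}

```text
clock: 5.28
position: [0.5209, 0.1613, 0.0844]
ee_rot: [0.561, 0.828, 0.0, -0.001]
ft_force: [-2.8, -2.1, -1.0]
grip_width: 0.223
```

{"api": "jog_arm", "payload": {
  "translation": [
    [-1,2,0],
    [-2,4,0],
    [-2,5,0],
    [-2,5,0]
  ],
  "turn": [0,0,0,0]
}}

```text
clock: 5.62
position: [0.519, 0.1658, 0.0845]
ee_rot: [0.562, 0.827, 0.0, -0.001]
ft_force: [1.2, -5.1, -3.4]
grip_width: 0.228
```

```bash
python3 - <<'E'
from h import *
lf,ex,ey=np.load("rk.npy")
w=manip.camera("wrist");save(w,"w3.png");o=manip.get_obs();q=o["position"][:2]-lf
print(np.round(o["position"],4),np.round([q@ex,q@ey],4),np.round(o["ft_force"],1),"axial",o["ft_force"][:2]@ex,o["grip_width"])
for l,z in(("follower_grip",.106),("lane_front",.008)):
  for v in manip.pinpoint(w,l): print(l,v["at"],v["confidence"])
for X in((-.004,-.034,.048),(0,-.03,.048),(0,.03,.048)):
  print(X,proj(w,[*(lf+ex*X[0]+ey*(X[1]+.0025)),X[2]]).round(1))
for x in (.0265,.0795): print(proj(w,[*(lf+ex*x+ey*.0025),.142]).round(1))
E
```

```text
[0.519  0.1657 0.0844] [0.1268 0.0022] [ 0.6 -5.2 -3.5] axial 5.072389352470019 0.22809517981495736
follower_grip [284.6, 300.0] 0.88
lane_front [392.5, 115.1] 0.34
(-0.004, -0.034, 0.048) [217.4  -9.4]
(0, -0.03, 0.048) [ 2.258e+02 -1.000e-01]
(0, 0.03, 0.048) [346.6   0.7]
[289.4 -25.2]
[287.2 198.1]
```

View pics/w3.png

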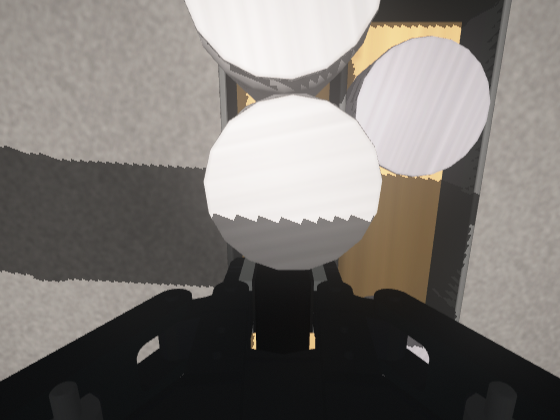

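{"api": "jog_arm", "payload": {
  "translation": [
    [-1,2,0],
    [-1,3,0],
    [-1,4,0],
    [-1,4,0]
  ],
  "turn": [0,0,0,0]
}}

```text
clock: 6.1
position: [0.519, 0.1658, 0.0845]
ee_rot: [0.563, 0.827, -0.001, 0.0]
ft_force: [3.5, -15.9, -1.1]
grip_width: 0.226
```

```bash
python3 - <<'E'
from h import *
lf,ex,ey=np.load("rk.npy")
w=manip.camera("wrist");o=manip.get_obs();q=o["position"][:2]-lf
print(np.round([q@ex,q@ey],4),np.round(o["ft_force"],1),"axial",o["ft_force"][:2]@ex)
print(np.round(w["pose"],3).tolist())
for c in(.0795,.0755):
  for a,b in((-.0265,0),(.0265,0),(0,-.0265),(0,.0265)): print(c,a,b,proj(w,[*(lf+ex*(c+a)+ey*(.0025+b)),.142]).round(0))
s=manip.camera("side");save(s,"s2.png",(180,180,400,390),3)
E
```

```text
[0.1268 0.0022] [  3.2 -16.6  -2.1] axial 16.598539737861895
[[0.93, 0.354, 0.095, 0.494], [0.367, -0.897, -0.245, 0.228], [-0.002, 0.263, -0.965, 0.227], [0.0, 0.0, 0.0, 1.0]]
0.0795 -0.0265 0 [287.  97.]
0.0795 0.0265 0 [286. 286.]
0.0795 0 -0.0265 [190. 199.]
0.0795 0 0.0265 [383. 200.]
0.0755 -0.0265 0 [287.  80.]
0.0755 0.0265 0 [286. 274.]
0.0755 0 -0.0265 [189. 185.]
0.0755 0 0.0265 [384. 185.]
```

View pics/s2.png

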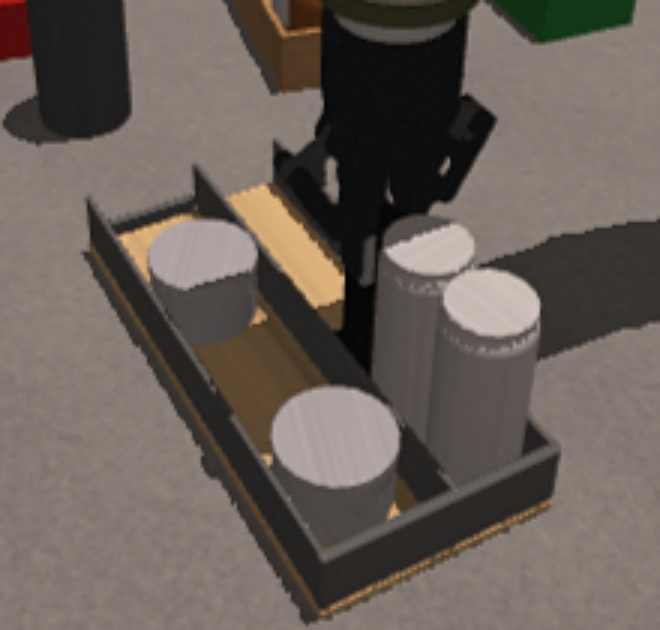

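The side view shows both old cans upright and tight against the front stop, and the axial force rose to 17 N with no motion. Next I pull the follower back.

{"api": "jog_arm", "payload": {
  "translation": [
    [2,-4,0],
    [6,-15,0],
    [12,-30,0],
    [18,-46,0],
    [24,-62,0],
    [30,-78,0],
    [36,-94,0],
    [42,-110,0],
    [48,-124,0],
    [53,-137,0],
    [57,-146,0],
    [57,-146,0]
  ],
  "turn": [0,0,0,0,0,0,0,0,0,0,0,0]
}}

```text
clock: 7.2
position: [0.5774, 0.0182, 0.0845]
ee_rot: [0.563, 0.826, -0.001, 0.001]
ft_force: [5.0, -0.1, -5.5]
grip_width: 0.225
```

{"api": "jog_arm", "payload": {
  "translation": [
    [0,0,0],
    [0,0,0],
    [0,0,0],
    [0,0,40],
    [0,0,80],
    [0,0,120],
    [0,-30,150],
    [0,-60,150]
  ],
  "turn": [0,0,0,0,0,0,0,0],
  "grip": 85
}}

```text
clock: 7.87
position: [0.5803, -0.0403, 0.2417]
ee_rot: [0.562, 0.827, 0.003, 0.005]
ft_force: [1.1, -1.0, -0.4]
grip_width: 0.995
```

{"api": "jog_arm", "payload": {
  "translation": [
    [-72,-236,0],
    [-72,-236,0],
    [-72,-236,0],
    [-72,-236,0],
    [-72,-236,0],
    [-72,-236,0],
    [-72,-236,0],
    [-72,-236,0]
  ],
  "turn": [-6,-12,-12,-12,-12,-12,-12,-12]
}}

```text
clock: 8.53
position: [0.5071, -0.2787, 0.2422]
ee_rot: [0.647, 0.763, 0.002, 0.006]
ft_force: [0.1, 0.7, -0.1]
grip_width: 0.993
```

```bash
python3 - <<'E'
from h import *
t=manip.camera("top")
w=manip.camera("wrist");save(w,"w4.png");o=manip.get_obs()
print(np.round(o["position"],4),o["ee_rot"].round(3),o["clock"])
print(np.round(w["pose"],3).tolist())
for n,c in(("n1",(.5083,-.2765)),("n2",(.5227,-.3481))): print(n,proj(w,[*c,.139]).round(1), proj(w,[c[0]-.0265,c[1],.139]).round(1))
for p in (w,):
  for l in("new_a","jar"):
    for v in manip.outline_of(p,l): print(l,np.round(v["extent"]),v["confidence"])
E
```

```text
[ 0.5087 -0.2753  0.2417] [0.644 0.765 0.003 0.005] 8.6333
[[0.986, 0.159, 0.055, 0.494], [0.168, -0.951, -0.26, -0.211], [0.011, 0.265, -0.964, 0.384], [0.0, 0.0, 0.0, 1.0]]
n1 [282.3 210.8] [249.6 205.5]
n2 [284.9 292.3] [254.5 287.9]
new_a [254. 165. 316. 239.] 0.93
new_a [253. 234. 314. 317.] 0.7
jar [246.  91. 315. 157.] 0.62
```

View pics/w4.png

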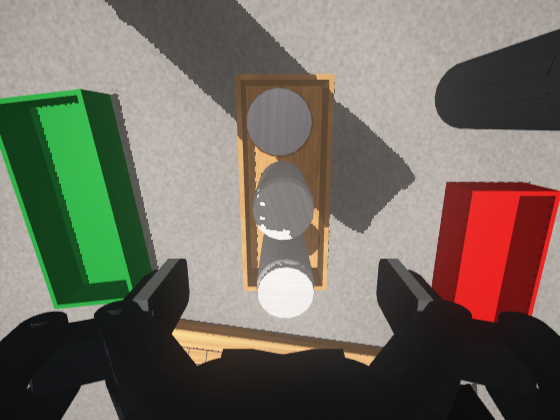

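The wrist view confirms the brown carton holds the jar at (279,122) and the new cans at (284,211) and (286,291), within 2 mm of the prediction. I'll descend on the middle can.

{"api": "jog_arm", "payload": {
  "translation": [
    [0,-2,-40],
    [0,-2,-80],
    [0,-2,-115],
    [0,-2,-140],
    [0,-2,-149],
    [0,-2,-149]
  ],
  "turn": [0,0,0,0,0,0]
}}

```text
clock: 9.23
position: [0.5084, -0.275, 0.0907]
ee_rot: [0.643, 0.766, 0.002, 0.003]
ft_force: [0.1, 0.2, -0.1]
grip_width: 0.994
```

{"api": "jog_arm", "payload": {
  "translation": [
    [0,0,0],
    [0,0,0],
    [0,0,0],
    [0,0,0],
    [0,0,0],
    [0,0,0],
    [0,0,0]
  ],
  "turn": [0,0,0,0,0,0,0],
  "grip": 0,
  "grip_force": 45
}}

```text
clock: 9.82
position: [0.5097, -0.2753, 0.0929]
ee_rot: [0.643, 0.766, 0.003, 0.005]
ft_force: [-0.3, 1.5, 5.5]
grip_width: 0.608
```

{"api": "jog_arm", "payload": {
  "translation": [
    [0,0,20],
    [0,0,55],
    [0,0,95],
    [0,0,135],
    [0,10,155],
    [2,40,155],
    [4,80,155],
    [6,120,155],
    [8,160,155],
    [9,200,155],
    [10,240,155],
    [11,280,155]
  ],
  "turn": [0,0,0,0,0,3,6,9,11.5,11.5,11.5,11.5]
}}

```text
clock: 10.82
position: [0.5205, 0.0064, 0.2493]
ee_rot: [0.563, 0.826, 0.004, 0.005]
ft_force: [1.6, 0.5, -2.3]
grip_width: 0.611
```

{"api": "jog_arm", "payload": {
  "translation": [
    [1,35,0],
    [3,70,0],
    [4,105,0],
    [5,130,0],
    [6,142,0],
    [6,142,0],
    [6,142,0]
  ],
  "turn": [0,0,0,0,0,0,0]
}}

```text
clock: 11.4
position: [0.5267, 0.1479, 0.2499]
ee_rot: [0.563, 0.826, 0.004, 0.005]
ft_force: [0.4, -0.9, -2.4]
grip_width: 0.604
```

```bash
cat >> h.py <<'E'
lf,ex,ey=np.load("rk.npy")
def st():
    o=manip.get_obs();q=o["position"][:2]-lf
    print(np.round(o["position"],4),"lane",np.round([q@ex,q@ey],4),"F",np.round(o["ft_force"],1),round(float(o["clock"]),2),o["ee_rot"].round(4),round(float(o["grip_width"]),3))
E
python3 - <<'E'
from h import *
st();w=manip.camera("wrist");save(w,"w5.png")
E
```

```text
[0.5267 0.1479 0.2499] lane [0.1462 0.0028] F [ 0.4 -0.9 -2.4] 11.4 [0.5632 0.8263 0.0043 0.0054] 0.604
```

View pics/w5.png

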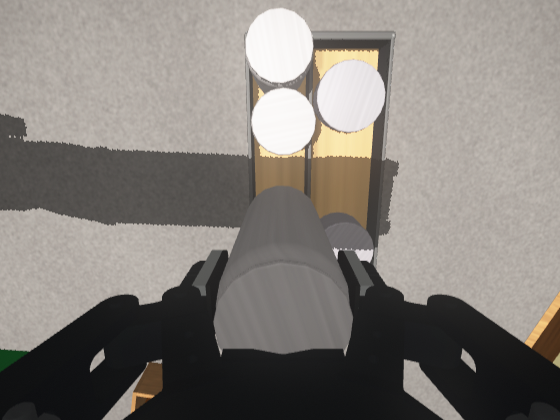

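The wrist view shows the can over the lane behind the old cans, whose tops are at (280,46) and (284,121). I'll check the lane x offset from these.

```bash
python3 - <<'E'
from h import *
w=manip.camera("wrist")
for px in((280,46),(284,121)):
  q=ray(w,px,.142)[:2]-lf;print(np.round([q@ex,q@ey],4))
for px in((248,55),(308,180),(312,44)):
  q=ray(w,px,.048)[:2]-lf;print("wall",np.round([q@ex,q@ey],4))
E
```

```text
[0.026  0.0014]
[0.0777 0.0044]
wall [ 0.0139 -0.0297]
wall [0.1391 0.0325]
wall [0.0038 0.0335]
```

{"api": "jog_arm", "payload": {
  "translation": [
    [0,0,-35],
    [0,0,-70],
    [0,0,-100],
    [0,0,-120],
    [0,0,-135],
    [0,0,-145],
    [0,0,-150],
    [0,0,-152],
    [0,0,-152]
  ],
  "turn": [0,0,0,0,0,0,0,0,0]
}}

```text
clock: 12.25
position: [0.5273, 0.1461, 0.0983]
ee_rot: [0.565, 0.825, 0.005, 0.006]
ft_force: [-0.4, -0.2, -2.0]
grip_width: 0.604
```

{"api": "jog_arm", "payload": {
  "translation": [
    [0,0,-1],
    [0,0,-2],
    [0,0,-2]
  ],
  "turn": [0,0,0]
}}

```text
clock: 12.5
position: [0.5277, 0.1461, 0.0969]
ee_rot: [0.565, 0.825, 0.005, 0.006]
ft_force: [-0.3, -0.2, -2.5]
grip_width: 0.607
```

{"api": "jog_arm", "payload": {
  "translation": [
    [0,0,-1],
    [0,0,-2],
    [0,0,-3],
    [0,0,-3]
  ],
  "turn": [0,0,0,0]
}}

```text
clock: 12.83
position: [0.5283, 0.1464, 0.0958]
ee_rot: [0.565, 0.825, 0.006, 0.006]
ft_force: [-5.2, -1.5, 16.2]
grip_width: 0.606
```

{"api": "jog_arm", "payload": {
  "translation": [
    [0,0,1],
    [0,0,1],
    [0,0,1],
    [0,0,1],
    [0,0,15],
    [0,0,50],
    [0,0,90],
    [0,0,130],
    [0,0,150],
    [-2,-35,150],
    [-4,-75,150],
    [-6,-115,150]
  ],
  "turn": [0,0,0,0,0,0,0,0,0,-4,-8,-11.5],
  "grip": 85
}}

```text
clock: 13.83
position: [0.5222, 0.0306, 0.246]
ee_rot: [0.645, 0.764, 0.005, 0.007]
ft_force: [1.4, -1.1, -0.7]
grip_width: 0.994
```

{"api": "jog_arm", "payload": {
  "translation": [
    [0,-41,0],
    [0,-82,0],
    [0,-123,0],
    [0,-164,0],
    [0,-205,0],
    [0,-246,0],
    [1,-287,0],
    [1,-328,0],
    [1,-360,0],
    [1,-378,0],
    [1,-378,0]
  ],
  "turn": [0,0,0,0,0,0,0,0,0,0,0]
}}

```text
clock: 14.75
position: [0.5211, -0.3524, 0.2454]
ee_rot: [0.647, 0.762, 0.004, 0.007]
ft_force: [1.5, -0.0, -0.4]
grip_width: 0.997
```

```bash
python3 - <<'E'
from h import *
st();w=manip.camera("wrist");s=manip.camera("side")
for v in manip.outline_of(w,"new_b")[:2]: print(v["extent"],v["confidence"])
print(proj(w,[.523,-.3475,.139]),proj(w,[.523-.0265,-.3475,.139]),proj(w,[.523+.0265,-.3475,.139]))
a=np.vstack([s["frame"][130:400,120:400],w["frame"][140:410,140:420]])
cv2.imwrite("pics/sw.png",cv2.resize(a,None,fx=1.1,fy=1.1)[:,:,::-1])
E
```

```text
[ 0.5211 -0.3524  0.2454] lane [ 0.6101 -0.1845] F [ 1.5 -0.  -0.4] 14.75 [0.6474 0.7621 0.0038 0.007 ] 0.997
[254.2, 155.7, 315.4, 233.3] 0.82
[284.88979911 204.16230705] [252.40703635 199.10157781] [316.98774214 209.16308239]
```

View pics/sw.png

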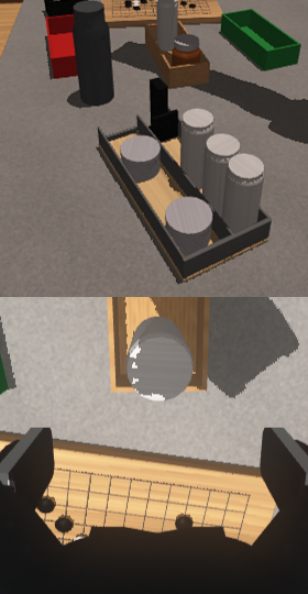

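Three cans stand upright in the lane. The last can's lid is at columns 254–315, as predicted, so I descend on it.

{"api": "jog_arm", "payload": {
  "translation": [
    [0,0,-15],
    [0,0,-30],
    [0,0,-30]
  ],
  "turn": [0,0,0]
}}

```text
clock: 15.15
position: [0.5232, -0.3438, 0.2129]
ee_rot: [0.644, 0.765, 0.006, 0.004]
ft_force: [-0.5, 0.3, -1.0]
grip_width: 0.99
```

{"api": "jog_arm", "payload": {
  "translation": [
    [0,-4,-35],
    [0,-4,-70],
    [0,-4,-100],
    [0,-4,-115],
    [0,-4,-120],
    [0,-4,-120]
  ],
  "turn": [0,0,0,0,0,0]
}}

```text
clock: 15.65
position: [0.5235, -0.3466, 0.0926]
ee_rot: [0.643, 0.766, 0.006, 0.004]
ft_force: [-0.1, -0.0, 0.1]
grip_width: 0.996
```

{"api": "jog_arm", "payload": {
  "translation": [
    [0,0,0],
    [0,0,0],
    [0,0,0],
    [0,0,0],
    [0,0,0],
    [0,0,0],
    [0,0,0]
  ],
  "turn": [0,0,0,0,0,0,0],
  "grip": 0,
  "grip_force": 45
}}

```text
clock: 16.23
position: [0.5243, -0.3471, 0.0946]
ee_rot: [0.643, 0.766, 0.006, 0.005]
ft_force: [-0.9, 1.7, 7.6]
grip_width: 0.606
```

{"api": "jog_arm", "payload": {
  "translation": [
    [0,0,20],
    [0,0,55],
    [0,0,95],
    [0,0,135],
    [0,10,155],
    [2,40,155],
    [4,80,155],
    [7,120,155],
    [10,160,155],
    [12,200,155],
    [15,240,155],
    [17,280,155]
  ],
  "turn": [0,0,0,0,0,3,6,9,11.5,11.5,11.5,11.5]
}}

```text
clock: 17.23
position: [0.5411, -0.0653, 0.2505]
ee_rot: [0.563, 0.826, 0.007, 0.005]
ft_force: [0.9, 0.5, -3.0]
grip_width: 0.607
```

{"api": "jog_arm", "payload": {
  "translation": [
    [2,40,0],
    [4,80,0],
    [6,115,0],
    [7,140,0],
    [8,153,0],
    [8,156,0],
    [8,156,0],
    [8,156,0]
  ],
  "turn": [0,0,0,0,0,0,0,0]
}}

```text
clock: 17.9
position: [0.5494, 0.0886, 0.2508]
ee_rot: [0.564, 0.825, 0.007, 0.005]
ft_force: [-0.9, -0.9, -1.8]
grip_width: 0.605
```

```bash
python3 - <<'E'
from h import *
st()
E
```

```text
[0.5494 0.0886 0.2508] lane [0.2097 0.0023] F [-0.9 -0.9 -1.8] 17.9 [0.5644 0.8255 0.007  0.0052] 0.605
```

{"api": "jog_arm", "payload": {
  "translation": [
    [1,-3,-35],
    [2,-5,-70],
    [2,-5,-100],
    [2,-5,-120],
    [2,-5,-135],
    [2,-5,-144],
    [2,-5,-149],
    [2,-5,-151],
    [2,-5,-151]
  ],
  "turn": [0,0,0,0,0,0,0,0,0]
}}

```text
clock: 18.65
position: [0.5517, 0.083, 0.1003]
ee_rot: [0.565, 0.825, 0.007, 0.005]
ft_force: [-0.7, -0.3, -1.9]
grip_width: 0.605
```

{"api": "jog_arm", "payload": {
  "translation": [
    [0,0,-1],
    [0,0,-2],
    [0,0,-3],
    [0,0,-3]
  ],
  "turn": [0,0,0,0]
}}

```text
clock: 18.98
position: [0.552, 0.0831, 0.0976]
ee_rot: [0.565, 0.825, 0.007, 0.006]
ft_force: [0.5, 0.1, -1.7]
grip_width: 0.602
```

{"api": "jog_arm", "payload": {
  "translation": [
    [0,0,-1],
    [0,0,-2],
    [0,0,-2]
  ],
  "turn": [0,0,0]
}}

```text
clock: 19.23
position: [0.5523, 0.083, 0.0975]
ee_rot: [0.565, 0.825, 0.008, 0.006]
ft_force: [-7.9, -1.9, 17.2]
grip_width: 0.607
```

{"api": "jog_arm", "payload": {
  "translation": [
    [0,0,1],
    [0,0,1],
    [0,0,1],
    [0,0,1],
    [0,0,15],
    [0,0,50],
    [0,0,85],
    [4,-10,100],
    [16,-40,100],
    [27,-69,100],
    [27,-69,100],
    [27,-69,100]
  ],
  "turn": [0,0,0,0,0,0,0,0,0,0,0,0],
  "grip": 85
}}

```text
clock: 20.23
position: [0.5796, 0.0118, 0.1973]
ee_rot: [0.566, 0.824, 0.008, 0.006]
ft_force: [-0.3, 0.3, -0.1]
grip_width: 0.994
```

```bash
python3 - <<'E'
from h import *
w=manip.camera("wrist");st()
for v in manip.pinpoint(w,"follower_grip"): 
  q=ray(w,v["at"],.106)[:2]-lf;print(v["at"],v["confidence"],np.round([q@ex,q@ey],4))
for z,l in((.142,"new_a"),):
  for v in manip.outline_of(w,l): print(np.round(v["extent"]),v["confidence"])
save(w,"w6.png")
E
```

```text
[0.5793 0.0136 0.1971] lane [0.2904 0.0029] F [ 0.2  0.5 -0.1] 20.28 [0.5653 0.8248 0.0077 0.0055] 0.998
[282.2, 212.6] 0.68 [0.29   0.0034]
[239.   4. 323.  70.] 0.79
[240.  69. 323. 154.] 0.56
```

{"api": "jog_arm", "payload": {
  "translation": [
    [0,0,-35],
    [0,0,-70],
    [0,0,-100],
    [0,0,-110],
    [0,0,-110]
  ],
  "turn": [0,0,0,0,0]
}}

```text
clock: 20.8
position: [0.5772, 0.016, 0.0847]
ee_rot: [0.564, 0.826, 0.006, 0.004]
ft_force: [-0.4, 0.5, 0.3]
grip_width: 0.996
```

{"api": "jog_arm", "payload": {
  "translation": [
    [0,0,0],
    [0,0,0],
    [0,0,0],
    [0,0,0],
    [0,0,0],
    [0,0,0],
    [0,0,0],
    [0,0,0]
  ],
  "turn": [0,0,0,0,0,0,0,0],
  "grip": 0,
  "grip_force": 40
}}

```text
clock: 21.47
position: [0.5786, 0.0164, 0.0859]
ee_rot: [0.563, 0.826, 0.007, 0.005]
ft_force: [4.8, 1.5, 3.7]
grip_width: 0.235
```

```bash
python3 - <<'E'
from h import *
st()
E
```

```text
[0.5786 0.0164 0.0859] lane [0.2876 0.0033] F [4.8 1.5 3.7] 21.47 [0.5634 0.8262 0.0072 0.0046] 0.235
```

{"api": "jog_arm", "payload": {
  "translation": [
    [-1,3,0],
    [-3,8,0],
    [-5,13,0],
    [-7,18,0],
    [-9,23,0],
    [-11,28,0],
    [-12,32,0],
    [-13,36,0],
    [-15,39,0],
    [-16,42,0],
    [-17,45,0],
    [-17,45,0]
  ],
  "turn": [0,0,0,0,0,0,0,0,0,0,0,0]
}}

```text
clock: 22.47
position: [0.5607, 0.0618, 0.0859]
ee_rot: [0.563, 0.826, 0.007, 0.004]
ft_force: [-3.4, -1.9, 5.5]
grip_width: 0.232
```

{"api": "jog_arm", "payload": {
  "translation": [
    [0,1,0],
    [-1,2,0],
    [-1,3,0],
    [-1,4,0],
    [-1,4,0]
  ],
  "turn": [0,0,0,0,0]
}}

```text
clock: 22.88
position: [0.5594, 0.0653, 0.0859]
ee_rot: [0.563, 0.826, 0.006, 0.004]
ft_force: [-4.4, -5.6, 5.0]
grip_width: 0.228
```

```bash
python3 - <<'E'
from h import *
st();print("axial",manip.get_obs()["ft_force"][:2]@ex)
E
```

```text
[0.5594 0.0653 0.0859] lane [0.2351 0.0032] F [-4.4 -5.6  5. ] 22.88 [0.5635 0.8261 0.0062 0.0038] 0.228
axial 3.6421252155761343
```

Not yet at a hard stop, so I push on gently.

{"api": "jog_arm", "payload": {
  "translation": [
    [0,1,0],
    [0,2,0],
    [0,3,0],
    [0,3,0]
  ],
  "turn": [0,0,0,0]
}}

```text
clock: 23.22
position: [0.5592, 0.0656, 0.0859]
ee_rot: [0.564, 0.826, 0.005, 0.004]
ft_force: [-2.5, -12.7, 5.5]
grip_width: 0.226
```

{"api": "jog_arm", "payload": {
  "translation": [
    [0,1,0],
    [0,2,0],
    [0,3,0],
    [0,3,0]
  ],
  "turn": [0,0,0,0]
}}

```text
clock: 23.55
position: [0.5592, 0.0656, 0.0859]
ee_rot: [0.565, 0.825, 0.004, 0.005]
ft_force: [-0.6, -14.4, 5.4]
grip_width: 0.229
```

```bash
python3 - <<'E'
from h import *
st();print("axial",manip.get_obs()["ft_force"][:2]@ex)
E
```

```text
[0.5592 0.0656 0.0859] lane [0.2347 0.0031] F [ -0.6 -14.4   5.4] 23.55 [0.5653 0.8249 0.0035 0.0052] 0.229
axial 13.173854850617182
```

Hard stop at tool x of 0.2347, as predicted. I release, lift and check.

{"api": "jog_arm", "payload": {
  "translation": [
    [0,0,0],
    [0,0,0],
    [0,0,0],
    [0,0,0],
    [0,0,20],
    [0,0,55],
    [0,0,95],
    [0,0,130],
    [0,-30,150],
    [0,-70,150],
    [0,-110,150],
    [0,-150,150]
  ],
  "turn": [0,0,0,0,0,0,0,0,0,0,0,0],
  "grip": 85
}}

```text
clock: 24.55
position: [0.5595, -0.0852, 0.2368]
ee_rot: [0.565, 0.825, 0.004, 0.006]
ft_force: [1.5, -0.6, 0.1]
grip_width: 0.992
```

{"api": "jog_arm", "payload": {
  "translation": [
    [0,-40,0],
    [0,-80,0],
    [0,-80,0],
    [0,-80,0]
  ],
  "turn": [0,0,0,0]
}}

```text
clock: 24.88
position: [0.5591, -0.1677, 0.2369]
ee_rot: [0.566, 0.824, 0.004, 0.006]
ft_force: [-0.8, 1.4, -0.1]
grip_width: 0.998
```

```bash
python3 - <<'E'
from h import *
st();t=manip.camera("top");s=manip.camera("side")
a=np.vstack([cv2.resize(t["frame"][135:260,110:285],(420,300)),cv2.resize(s["frame"][190:400,190:400],(420,290))])
cv2.imwrite("pics/end.png",a[:,:,::-1])
for l in("tin_a","flask","jar"):
  for v in manip.pinpoint(t,l)[:2]: print(l,np.round(v["at"]),round(v["confidence"],2))
for v in manip.pinpoint(t,"follower_grip")[:1]:
  q=ray(t,v["at"],.106)[:2]-lf;print("follower grip",np.round([q@ex,q@ey],4))
E
```

```text
[ 0.5591 -0.1677  0.2369] lane [ 0.452  -0.0818] F [-0.8  1.4 -0.1] 24.88 [0.5663 0.8241 0.0044 0.0061] 0.998
tin_a [214. 179.] 0.79
tin_a [153. 207.] 0.75
flask [317. 146.] 0.62
follower grip [0.236  0.0078]
```

View pics/end.png

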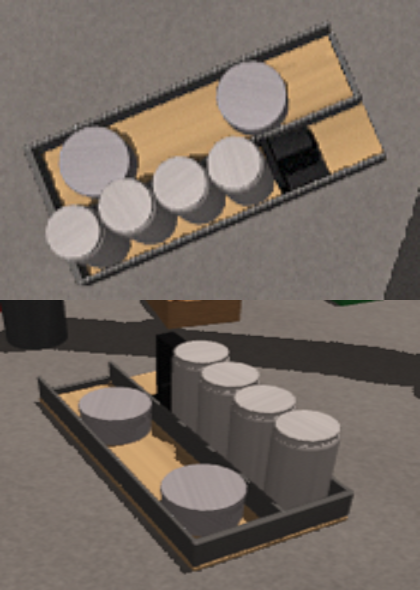

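The final view shows four upright cans in a tight row from the stop to the follower, with the tins in place and the gripper clear. I'll hand it in.

```bash
python3 -c "
from workcell import manip
print(manip.hand_in())"
```

```text
the job is handed in; nothing more can be done
None
```

The slim-can lane is restocked, and I handed the job in at about 25 s on the clock. I got no verdict back.

- **What I did:** I pushed the two old cans to the front stop with the follower, then pulled it back. I set the two new cans down behind them and slid the follower up until it met firm resistance, about 13 N with no further motion. Then I let go and moved the arm clear.
- **Last checks:** The final top and side views show four upright cans in a tight row from the stop to the follower. From the gripper's position, the follower's face is about 212 mm behind the stop, against the 224 mm limit. Both tins and the flask were found within about 3 pixels of where they started.
- **Checks that failed or disagreed:**
  - In the last top view the network did not find the jar, so its final position is unconfirmed. It showed nothing wrong in earlier views, and I never commanded contact with it.
  - The network put the follower's grip point 8 mm off the lane centreline. My gripping pose put it at about 3 mm, and my fitted lane frame is itself about 2.5 mm off sideways, so I trusted the grip.

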